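# Hang the slatted door back on the cheese cupboard

### The arm

A 6-joint arm with a two-finger parallel gripper is mounted at the origin on a cart in front of the work surface, level with it; the furniture and walls round the work are solid. World frame = base frame: x ahead of the robot, y to its left, z up, the work surface at z = 0. Lengths are in mm, angles in rad, forces in N, time in s.
With the tool pointing down it reaches from about 375 to 900 mm from the base axis. Payload 3.1 kg.
Tool frame: the origin (TCP) lies between the finger pads; the fingertips stand 8 mm ahead of it and the grasp point (between the pads) lies 11 mm behind it; z points along the fingers, y is the line along which they close (so a half turn about z gives the same grasp; the last joint's range is limited). The gripper opens to 85 mm and grips with 20 to 120 N. Pads are 22 mm wide; open, the fingers measure 114 mm over their backs; the gripper's body (76 mm by 85 mm) begins 54 mm behind the grasp point. The pads swing forward as they close: fully open they stand 13 mm farther back than shut.
Start: joints at [-1.355, 0.527, 1.433, -0, 1.181, -0.178], TCP at [239.833, -577.128, 239.31] pointing down, gripper open.
Joint ranges: [-3.08, 3.08], [-0.75, 2.2], [0.22, 2.44], [-1.43, 4.57], [0, 2.65], [-2.85, 2.85]. Speed limits (rad/s): [2.79, 2.79, 3.14, 3.14, 3.14, 3.14].

### API

Orientations are given as a rotation vector (axis times angle).
In Python, from bench import env, vision, ticket gives the robot as it stands. The module is installed in compiled form; this text tells all that it offers.
- The arm moves only by the tool servo_tool, never from a script. Its argument "deltas" is a list of rows, each a list of 3 entries, a list of its own where there are three numbers: the shift along the tool's x, y, z in m, then the turn about the tool's z in rad, then the closure, from -1 (fully open) to 1 (shut). In form: [[[tx, ty, tz], turn, claw], ...]. A call has 1 to 20 rows; each row is the pose to reach, as a shift and turn from the pose commanded when the call began, along the tool's axes at that moment; what a row does not reach only later rows make up. A row lasts 1/10 s, in which the tool goes at most 50 mm and 8.59 degrees, less where a joint would pass 70% of its speed; a pose out of reach is approached as far as the arm can. A call with a gripper value outside its range is refused whole. The fingers move at their own pace and stop on an object; "grip_force" is the grip in N (left out, the last holds). Time passes only in rows, so rows that repeat a pose let the fingers close. It gives the time, the measured TCP pose, the force, the opening and the grip force at its end, in the units of the state.
- env.state(): the state, without advancing time (a new reading comes with each control period).
- vision.camera(name): name is "scene" or "side" or "wrist"; returns a dict with "pixels" (480x640x3 uint8, red, green, blue), "intrinsics" (3x3 intrinsics, pixels), "extrinsics" (4x4, takes a point from world to camera coordinates); the wrist camera has in their place "hand_eye" (4x4, takes a point from camera to tool coordinates, whose origin is the TCP and whose axes are the flange's). Camera axes: x right, y up, looking along -z (the intrinsics and any distortion apply to the point x, -y, -z); pixel columns grow to the right and rows downward; lengths in mm; the calibration is good to about 2 mm. A picture is of the moment at which its call begins: read the wrist's pose just before it. There is no depth.
- ticket.sign_off(): hands the job in; it is judged then, once.
Trained networks look in a picture, given as the dict that the camera call returned (one of the last four; its "shot" number tells which), for a name from the list of things; names that differ only in an ending like _2 or _b are one class to them, and where a whole thing is asked for, a point or a joint stands for the part that bears it (a point fixed in the world has none). Each returns a list of dicts, best first, with "confidence" (0 to 1); they miss things now and then, are a little off and sometimes report something else, mostly with a low value. They report only what shows in the picture. A call takes as long as a camera call.
- vision.recognise(picture, name): "box" ([left, top, right, bottom] in pixels, round what is visible of it).
- vision.pinpoint(picture, name): "centre" ([column, row] in pixels: a listed point, or the origin of a listed thing).
The state is a dict: "t": time; "joint_pos": joint angles; "qd": joint speeds; "joint_torque": joint torques, N m; "position": TCP position; "ee_rot": TCP orientation; "wrist_force": force on the tool from outside, world axes, zero at the start; "moment": the same for the moment, N m; "opening": finger opening in mm; "grip_force": force on a finger pad.
Only numpy, scipy, OpenCV 4.12 (cv2) and the standard library are available. Lean on these libraries where they do the work, as an engineer would, in place of code of your own. Each camera call takes 0.05 s, during which the arm holds its last target. There are 200 camera calls.

### The job

The slatted door of the little cheese cupboard has been washed and stands in the drying rack. Lift it out and hang it back: with the door standing open, about square to the cupboard's front, lower both its hinge sockets onto the two upright pintles until it is fully down before you let go; then, once it hangs free, swing it shut against the cupboard's rubber stops. Keep the door upright and leave the cheeses, jar, tape roll and card stand where they are.

Things in the scene. Friction and masses are not known exactly. Their poses are not given: they have to be found in the camera images.
- cupboard: Small fixed wooden cupboard on the worktop, open front facing roughly the robot: 150 deep (x) x 200 wide (y) x 190 mm high, solid top and floor. Origin: centre of its underside on the worktop; its x axis points from front to back, y to its left as seen from the robot (the hinge side), z up. Front plane at x = -75 mm. Hinge axis is upright through x = -94, y = +92 mm.
- lower_pintle (a point): Foot of the lower pintle: the centre of the top of its steel bracket, where the door's lower socket comes to rest, 50 mm above the worktop. The pintle is an upright steel pin, 11 mm diameter for its lower 10 mm, then tapering to 3 mm at its tip 20 mm above this point. The bracket is 18 mm wide.
- upper_pintle (a point): Foot of the upper pintle, same shape, exactly 85 mm above the lower one (135 mm above the worktop), on the same upright axis. Its bracket (6 mm thick) juts out over the lower pintle, so the lower socket cannot come down past it: bring the door in level from the front or side, with both sockets 5 to 30 mm above their pintles' tips.
- stop_pad (a point): Contact face of the upper of two round rubber stops (10 mm across, 11 mm proud) on the cupboard's front edge away from the hinge, 145 mm above the worktop; the shut door leans on them.
- door: Loose slatted wooden door, 0.25 to 0.45 kg, centre of mass near its middle: leaf 16 thick (x), 175 wide, 165 mm high, top rail free to be gripped from above. Origin: on its hinge axis, level with its bottom edge. The leaf runs along the door's -y from 14 to 189 mm from the axis; outer face to -x. Hung and shut, its axes are parallel to the cupboard's; square open it is turned 90 degrees clockwise from above.
- lower_socket (a point): Centre of the bottom mouth of the door's lower hinge socket, a steel sleeve 22 mm outside, 13 mm hole right through, 16 mm long, 30 mm above the door's bottom edge on the hinge axis.
- upper_socket (a point): Bottom mouth of the upper socket, same sleeve, 115 mm above the door's bottom edge (85 mm above the lower one). Once hung, the door's bottom edge is 20 mm above the worktop.
- free_edge (a point): Middle of the door's edge away from the hinge: 189 mm from the hinge axis, at half height.
- rack: Fixed wooden drying rack: base 200 (x) x 100 (y) x 15 mm, with two pairs of round pegs 13 mm thick rising to 77 mm above the worktop, 60 mm either side of the middle, forming a 20 mm slot along its x axis, in which the door stands upright on the base, its hinge edge at the rack's +x end. Origin: centre of the underside.
- cheese_a: Pale wedge of cheese, 82x59x40 mm, loose on the cupboard's floor. Origin: centre of underside. Leave it.
- cheese_b: Small block of cheese, 41x56x31 mm, loose on the cupboard's floor, nearer the hinge. Origin: centre of underside. Leave it.
- olive_jar_1: Jar with screw lid, 63 mm across, 109 mm high, standing behind the work. Origin: centre of underside. Leave it.
- tape_roll: Roll of paper tape lying flat, 73 mm across, 19 mm high, near the worktop's front edge right of the cupboard. Origin: centre of underside. Leave it.
- card_stand: Blank card in a wire clip on a steel puck, 70 mm wide, 85 mm high, behind the rack. Origin: centre of underside. Leave it.

How it is judged (in metres and radians):
On the way, in this order (a step that is already met when the one before it is completed fails the run):
1. The door hangs fully down on both pintles, standing open, and the fingers have let go of it (distance between lower_socket and lower_pintle below 0.005 m and distance between upper_socket and upper_pintle below 0.005 m and x of free_edge in the frame of cupboard below -0.19 m and contact force between the fingers and door below 0.2 N), for 0.2 s.
2. The door is shut, still fully down on both pintles (distance between lower_socket and lower_pintle below 0.005 m and distance between upper_socket and upper_pintle below 0.005 m and angle between the x axis of door and the x axis of cupboard, either way round below 0.05 rad and y of free_edge in the frame of cupboard below -0.05 m), for 0.2 s.
At the end, for the whole second after the job is handed in: The door hangs on both pintles with each socket mouth within 5 mm of its pintle's foot, is shut to within 0.05 rad (about 9 mm at the free edge), upright, at rest and released (all of step 2 and contact force between the fingers and door below 0.2 N and linear speed of door below 0.02 m/s and angle between door's own z axis and vertical below 0.06 rad); the robot touches nothing.
It fails at once if The door is let go above its seat (more than 8 mm up, over the pintles) (contact force between the fingers and door below 0.2 N and horizontal distance between lower_socket and lower_pintle below 0.015 m and z of lower_socket in the frame of lower_pintle above 0.008 m).
It fails at once if The door is tipped over (angle between door's own z axis and vertical above 0.5 rad).
It fails at once if A bystander (either cheese, the jar, the tape roll or the card stand) is moved by more than 25 mm (distance of any of cheese_a, cheese_b, olive_jar_1, tape_roll, card_stand from where it was at the start of the episode above 0.025 m).
It also fails if it takes over 54 s, if anything falls off the work surface, if the arm or the gripper's body presses on something with over 40 N, if the wrist force passes 120 N, or if a joint passes its speed limit or range.

## Working session

There is one attempt and no reset: what is moved stays moved. The work goes in short steps, Python scripts to look and compute and a tool call to move; the robot and the scene stay as the last step left them, time stands still between calls to the robot, and variables do not carry over. Pictures are saved under pics/ and viewed, at most 10 in all, crops included, and the job is handed in when it is done.

Besides the shell and the picture viewer there is one more tool, called after "Request:" as name(argument=value, ...), one argument or row to a line, values as JSON. servo_tool: Moves the arm, as the interface text tells. Its arguments: {"type":"object","properties":{"deltas":{"type":"array","items":{"type":"array"}},"grip_force":{"type":"number"}},"required":["deltas"]}

```bash
mkdir -p pics
cat > h.py <<'E'
import numpy as np,cv2
from bench import env,vision,ticket
from scipy.spatial.transform import Rotation as R
np.set_printoptions(precision=1,suppress=True)
def T_wc(p,s=None):
    if 'extrinsics' in p: return np.array(p['extrinsics'])
    M=np.eye(4);M[:3,:3]=R.from_rotvec(s['ee_rot']).as_matrix();M[:3,3]=s['position']
    return np.linalg.inv(M@np.array(p['hand_eye']))
def ray(p,uv,s=None):
    E=T_wc(p,s);K=np.array(p['intrinsics']);x=np.linalg.solve(K,[uv[0],uv[1],1.])
    d=E[:3,:3].T@np.array([x[0],-x[1],-x[2]]);return -E[:3,:3].T@E[:3,3],d/np.linalg.norm(d)
def proj(p,X,s=None):
    E=T_wc(p,s);c=E[:3,:3]@np.array(X)+E[:3,3];q=np.array(p['intrinsics'])@np.array([c[0],-c[1],-c[2]]);return q[:2]/q[2]
def atz(p,uv,z,s=None):
    o,d=ray(p,uv,s);return o+d*(z-o[2])/d[2]
def tri(rs):
    A=sum(np.eye(3)-np.outer(d,d) for o,d in rs);b=sum((np.eye(3)-np.outer(d,d))@o for o,d in rs)
    X=np.linalg.solve(A,b);return X,[np.linalg.norm((np.eye(3)-np.outer(d,d))@(X-o)) for o,d in rs]
def save(p,n): cv2.imwrite('pics/'+n,p['pixels'][:,:,::-1])
E
cat > a.py <<'E'
from h import *
P={n:vision.camera(n) for n in('scene','side')}
for n in P: save(P[n],n+'0.png'); print(n,[k for k in P[n]], (-T_wc(P[n])[:3,:3].T@T_wc(P[n])[:3,3]))
for nm in ['cupboard','lower_pintle','upper_pintle','stop_pad','door','lower_socket','upper_socket','free_edge','rack','cheese_a','olive_jar_1','tape_roll','card_stand']:
    rs=[];o=nm+': '
    for n in P:
        q=vision.pinpoint(P[n],nm)
        for k in q[:2]: o+=f"{n} {np.round(k['centre'],1)} {k['confidence']:.2f}; "
        if q: rs.append(ray(P[n],q[0]['centre']))
    if len(rs)==2: X,e=tri(rs); o+=f' X {X} err {np.round(e,1)}'
    print(o)
s=env.state(); print(s['position'],s['ee_rot'],s['t'],R.from_rotvec(s['ee_rot']).as_matrix())
E
python3 a.py
```

```text
scene ['pixels', 'intrinsics', 'extrinsics', 'shot'] [ 72.6 831.9 548.7]
side ['pixels', 'intrinsics', 'extrinsics', 'shot'] [-126.6  190.9 1507.9]
cupboard: scene [309.7 257.1] 0.85; scene [309.7 229.8] 0.25; side [352.4 204.4] 0.90;  X [ 723.4 -146.1   -1.8] err [2.9 2.9]
lower_pintle: scene [312.3 265.5] 0.92; side [319.4 225.9] 0.61;  X [648.4 -31.9  43.8] err [5.5 5.5]
upper_pintle: scene [311.4 228.6] 0.72; side [323.8 212. ] 0.90;  X [645.9 -37.9 134.1] err [3.3 3.3]
stop_pad: scene [360.9 208.9] 0.84; scene [308.5 226. ] 0.43; side [389.2 203.4] 0.77;  X [ 611.8 -206.9  143.9] err [3.3 3.3]
door: scene [231.3 290. ] 0.58; scene [238.  336.5] 0.56; side [212.7 269.2] 0.75;  X [586.3 278.7 126.3] err [21.3 21.3]
lower_socket: scene [236.6 324.4] 0.56; scene [280.8 361.9] 0.40; side [213.1 261.3] 0.81; side [322.2 225.4] 0.47;  X [622.8 265.8  46.5] err [4.2 4.2]
upper_socket: scene [234.2 288. ] 0.58; side [206. 247.] 0.88; side [228.6 303.2] 0.38;  X [621.8 269.6 128.5] err [6.8 6.8]
free_edge: scene [326.1 328.2] 0.84; side [228.8 323.4] 0.69;  X [423.  260.3 106. ] err [0.9 0.9]
rack: scene [285.2 360. ] 0.70; scene [232.6 286.1] 0.61; side [229.8 306. ] 0.95; side [337.5 198.3] 0.53;  X [512.7 253.6  -0.6] err [0.7 0.7]
cheese_a: scene [318.4 252.1] 0.89; side [363.2 203.5] 0.78; side [332.8 198.9] 0.60;  X [ 714.1 -175.1    4.5] err [2.8 2.8]
olive_jar_1: scene [224.1 298.8] 0.81; side [248.5 218. ] 0.82;  X [760.3 148.9  -1.3] err [2.7 2.7]
tape_roll: scene [439.6 267.7] 0.57; 
card_stand: scene [189.8 320.9] 0.59; side [215.3 227. ] 0.58;  X [765.5 246.1 -11.1] err [5. 5.]
[ 239.8 -577.1  239.3] [-3.1 -0.6 -0. ] 1.4 [[ 0.9  0.4 -0. ]
 [ 0.4 -0.9  0. ]
 [ 0.  -0.  -1. ]]
```

View pics/scene0.png

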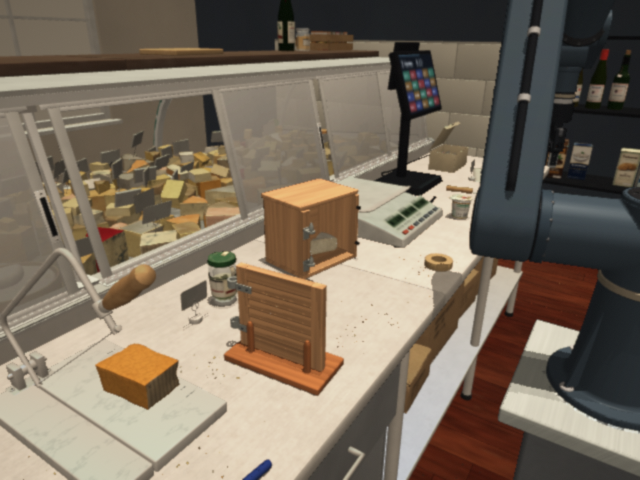

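View pics/side0.png

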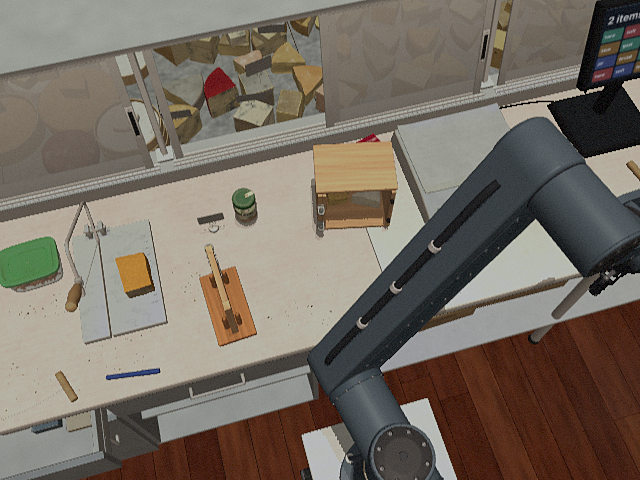

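Run:
```python
from h import *
s=env.state();print(s)
p=vision.camera('wrist');print(p['intrinsics'],p['hand_eye'])
```

```text
{'t': 1.4, 'joint_pos': array([-1.4,  0.5,  1.4,  0. ,  1.2, -0.2]), 'qd': array([-0., -0.,  0., -0.,  0., -0.]), 'joint_torque': array([  0. , -44.2, -17.8,  -0. ,   0. ,   0. ]), 'position': array([ 239.8, -577.1,  239.3]), 'ee_rot': array([-3.1, -0.6, -0. ]), 'wrist_force': array([-0.2, -0.6, -0.4]), 'moment': array([-0.1,  0. ,  0. ]), 'grip_force': 0.0, 'opening': 85.0761580785502}
[[343.4   0.  317.3]
 [  0.  343.4 238.3]
 [  0.    0.    1. ]] [[  -0.     1.     0.3   68.2]
 [   1.     0.    -0.     0.5]
 [  -0.     0.3   -1.  -134.8]
 [   0.     0.     0.     1. ]]
```

The scene view shows the door standing in the rack (about 285,315), hinge edge on the far side, with the cupboard at (310,228). Its pintles are at about (310,230) and (310,265). In the side view the door runs from (210,250) to (230,325), which agrees with the triangulated points.

```bash
cat >> h.py <<'E'
def yaw(s): m=R.from_rotvec(s['ee_rot']).as_matrix();return np.arctan2(m[1,0],m[0,0])
def go(X,y):
    s=env.state();M=R.from_rotvec(s['ee_rot']).as_matrix()
    d=M.T@(np.array(X)-s['position']);t=-(y-yaw(s));t=(t+np.pi)%(2*np.pi)-np.pi
    print('t %.2f pos'%s['t'],s['position'],'yaw %.4f'%yaw(s),'-> d(m)',np.round(d/1000,4),'turn %.4f'%t,'rows',np.ceil(max(np.linalg.norm(d)/50,abs(t)/.15)),'tilt',M[2])
E
python3 -c "
from h import *
go([515,262,300],0.03)"
```

```text
t 1.45 pos [ 239.8 -577.1  239.3] yaw 0.3938 -> d(m) [ 0.6 -0.7 -0.1] turn 0.3638 rows 18.0 tilt [-0.  0. -1.]
```

```bash
sed -i "s/np.round(d\/1000,4)/(d\/1000).round(4).tolist()/" h.py
python3 -c "
from h import *
go([515,262,300],0.03)"
```

```text
t 1.45 pos [ 239.8 -577.1  239.3] yaw 0.3938 -> d(m) [0.5761, -0.6693, -0.0607] turn 0.3638 rows 18.0 tilt [-0.  0. -1.]
```

Request:
servo_tool(
  deltas=[
    [[0.029,-0.034,-0.06],0.02,-1],
    [[0.576,-0.669,-0.06],0.364,-1],
    [[0.576,-0.669,-0.06],0.364,-1],
    [[0.576,-0.669,-0.06],0.364,-1],
    [[0.576,-0.669,-0.06],0.364,-1],
    [[0.576,-0.669,-0.06],0.364,-1],
    [[0.576,-0.669,-0.06],0.364,-1],
    [[0.576,-0.669,-0.06],0.364,-1],
    [[0.576,-0.669,-0.06],0.364,-1],
    [[0.576,-0.669,-0.06],0.364,-1],
    [[0.576,-0.669,-0.06],0.364,-1],
    [[0.576,-0.669,-0.06],0.364,-1],
    [[0.576,-0.669,-0.06],0.364,-1],
    [[0.576,-0.669,-0.06],0.364,-1],
    [[0.576,-0.669,-0.06],0.364,-1],
    [[0.576,-0.669,-0.06],0.364,-1],
    [[0.576,-0.669,-0.06],0.364,-1],
    [[0.576,-0.669,-0.06],0.364,-1],
    [[0.576,-0.669,-0.06],0.364,-1],
    [[0.576,-0.669,-0.06],0.364,-1],
  ],
)

```text
t: 3.45
position: [514.8, 262.7, 298.9]
ee_rot: [3.141, 0.051, -0.001]
wrist_force: [-0.4, -0.8, 0.3]
opening: 85.3
grip_force: 0.0
```

```bash
cat > w.py <<'E'
import sys
from h import *
s=env.state();p=vision.camera('wrist');save(p,sys.argv[1]);print('t',s['t'],s['position'],'yaw %.4f'%yaw(s))
for a in sys.argv[2:]:
    nm,z=a.split(':')
    for k in vision.pinpoint(p,nm)[:2]: print(nm,k['centre'],round(k['confidence'],2),atz(p,k['centre'],float(z),s))
E
python3 w.py w1.png upper_socket:130 lower_socket:45 free_edge:97 door:15 rack:0
```

```text
t 3.45 [514.8 262.7 298.9] yaw 0.0325
upper_socket [315.6, 98.5] 0.93 [617.4 266.6 130. ]
lower_socket [315.2, 107.4] 0.55 [618.1 267.3  45. ]
door [320.7, 110.1] 0.73 [618.1 261.1  15. ]
rack [317.8, 200.5] 0.57 [511.2 260.9   0. ]
```

View pics/w1.png

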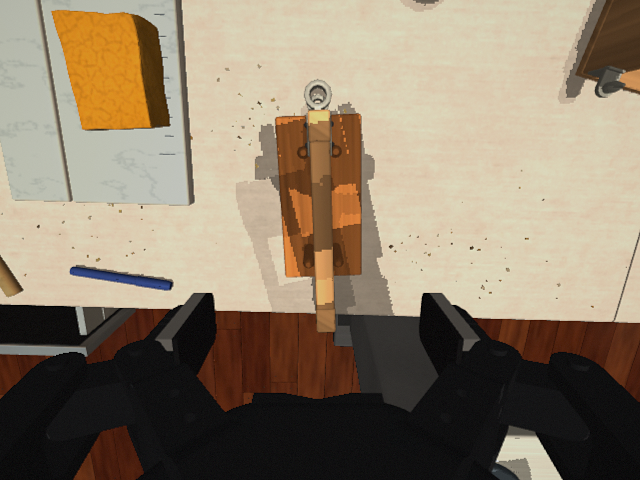

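The wrist view shows the door's top rail from (319,112) to (326,330), with the socket ring at (317,91). The rail sits squarely between the open fingers.

Run:
```python
from h import *
s=env.state();p=vision.camera('wrist')
A=atz(p,(319,111),180,s);B=atz(p,(326,330.5),180,s);C=atz(p,(317,92),146,s)
print(A,B,np.linalg.norm(A-B),'yaw',np.arctan2(*(A-B)[[1,0]]),'sock',C)
# refine cross-rail by edges on the top
im=cv2.cvtColor(p['pixels'],cv2.COLOR_RGB2HSV)
for r in (140,180,220,260,300,320): print(r,[tuple(x) for x in p['pixels'][r,304:342:3].tolist()][::1] if r in(180,300) else '')
go([525,262,158],.02)
```

```text
[604.  260.8 180. ] [432.3 250.  180. ] 171.94625222884162 yaw 0.06269649801984208 sock [620.6 262.6 146. ]
140 
180 [(103, 60, 28), (96, 65, 39), (164, 117, 70), (159, 114, 70), (156, 111, 68), (149, 106, 64), (109, 78, 47), (108, 77, 47), (94, 54, 25), (101, 59, 28), (132, 79, 37), (127, 75, 34), (124, 72, 32)]
220 
260 
300 [(203, 185, 160), (207, 187, 162), (206, 187, 162), (120, 90, 61), (221, 179, 109), (221, 177, 108), (222, 173, 105), (222, 163, 101), (224, 163, 99), (133, 97, 66), (113, 102, 88), (112, 101, 87), (111, 100, 87)]
320 
t 3.80 pos [515.  260.4 299.6] yaw 0.0279 -> d(m) [0.01, -0.0013, 0.1416] turn 0.0079 rows 3.0 tilt [ 0.  0. -1.]
```

```bash
python3 -c "
from h import *
go([518,257,156],.055)"
```

```text
t 3.80 pos [515.  260.4 299.6] yaw 0.0279 -> d(m) [0.0029, 0.0035, 0.1436] turn -0.0271 rows 3.0 tilt [ 0.  0. -1.]
```

Request:
servo_tool(
  deltas=[
    [[0.003,0.003,0.05],-0.027,-1],
    [[0.003,0.0035,0.1],-0.027,-1],
    [[0.003,0.0035,0.143],-0.027,-1],
    [[0.003,0.0035,0.143],-0.027,-1],
  ],
)

```text
t: 4.2
position: [513.8, 256.1, 150.9]
ee_rot: [3.137, 0.087, -0.021]
wrist_force: [-0.3, -0.8, -0.3]
opening: 85.4
grip_force: 0.0
```

```bash
python3 w.py w2.png upper_socket:130
```

```text
t 4.2 [513.8 256.1 150.9] yaw 0.0554
upper_socket [307.2, 42.6] 0.95 [619.9 265.3 130. ]
```

View pics/w2.png

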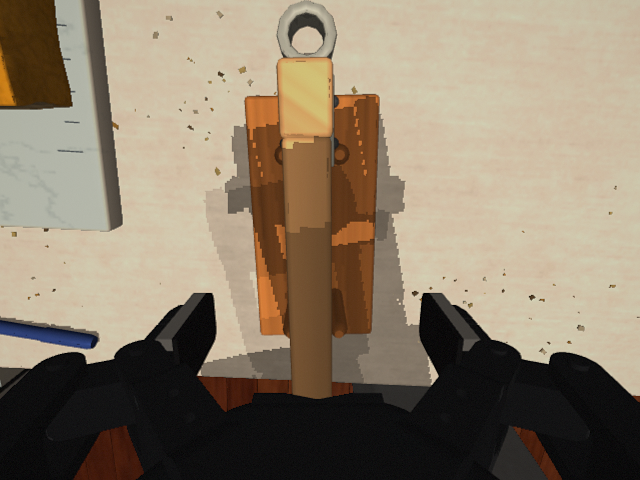

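Run:
```python
from h import *
p=vision.camera('wrist');s=env.state();p=vision.camera('wrist')
print(s['position'],yaw(s))
im=p['pixels'].astype(int)
for r in (75,100,125,300,320,340,360):
    l=im[r,260:350].sum(1); g=np.abs(np.convolve(l,[1,1,0,-1,-1],'same')); print(r,[(260+i,int(g[i])) for i in np.argsort(-g)[:6]])
C=atz(p,(306.5,28),146,s)
A=atz(p,(305.3,57.5),180,s);B=atz(p,(311.3,375),180,s);print(A,B,C,(A-B)[1]/(A-B)[0],(C-B)[1]/(C-B)[0])
x=s['position'];print('rail y at tcp x',B[1]+(A-B)[1]/(A-B)[0]*(x[0]-B[0]))
```

```text
[519.7 258.3 158.2] 0.05622064223988992
75 [(np.int64(349), 1143), (np.int64(260), 1104), (np.int64(336), 672), (np.int64(337), 629), (np.int64(288), 612), (np.int64(348), 574)]
100 [(np.int64(349), 1134), (np.int64(260), 1123), (np.int64(348), 564), (np.int64(261), 560), (np.int64(338), 505), (np.int64(285), 468)]
125 [(np.int64(260), 675), (np.int64(336), 508), (np.int64(337), 456), (np.int64(349), 446), (np.int64(335), 349), (np.int64(261), 323)]
300 [(np.int64(260), 823), (np.int64(262), 406), (np.int64(349), 359), (np.int64(277), 238), (np.int64(348), 214), (np.int64(276), 204)]
320 [(np.int64(260), 974), (np.int64(282), 409), (np.int64(283), 375), (np.int64(262), 369), (np.int64(349), 334), (np.int64(261), 281)]
340 [(np.int64(260), 965), (np.int64(290), 573), (np.int64(349), 568), (np.int64(261), 481), (np.int64(289), 452), (np.int64(291), 432)]
360 [(np.int64(349), 557), (np.int64(260), 500), (np.int64(297), 495), (np.int64(296), 453), (np.int64(294), 383), (np.int64(348), 277)]
[611.9 266.4 180. ] [501.6 259.  180. ] [629.4 267.9 146. ] 0.06751091732858007 0.06999599346293316
rail y at tcp x 260.21920315212515
```

Request:
servo_tool(
  deltas=[
    [[0,0,0],0,-1],
    [[0,0,0],0,-1],
  ],
)

```text
t: 4.6
position: [519.4, 258.6, 158.5]
ee_rot: [-3.139, -0.089, -0.007]
wrist_force: [0.4, 0.4, 0.2]
opening: 85.2
grip_force: 0.0
```

Run:
```python
from h import *
for i in range(2):
    s=env.state();p=vision.camera('wrist');print(s['position'],yaw(s),np.abs(s['qd']).max())
save(p,'w3.png')
im=p['pixels'].astype(float)
rows=[];
for r in range(80,375,20):
    l=cv2.GaussianBlur(im,(3,3),0)[r]; g=np.abs(np.roll(l,-2,0)-np.roll(l,2,0)).sum(1)
    L=275+g[275:305].argmax();Rr=320+g[320:350].argmax(); 
    a=atz(p,(L,r),180,s);b=atz(p,(Rr,r),180,s);rows.append([r,L,Rr,np.linalg.norm(a-b),*((a+b)/2)[:2]])
print(np.array(rows))
for k in vision.pinpoint(p,'upper_socket')[:1]: print(k, atz(p,k['centre'],130,s))
```

```text
[519.4 258.6 158.5] 0.05684323858185501 0.01104969659776785
[519.  258.6 158.1] 0.05695703418529286 0.01101751547247512
[[ 80.  293.  334.   12.4 605.2 264. ]
 [100.  286.  339.   16.3 599.6 264. ]
 [120.  289.  337.   15.  593.7 263.6]
 [140.  290.  337.   14.9 587.8 263.1]
 [160.  292.  337.   14.5 581.6 262.4]
 [180.  294.  334.   13.1 575.2 262.2]
 [200.  294.  335.   13.6 568.7 261.7]
 [220.  294.  334.   13.5 561.9 261.5]
 [240.  280.  337.   19.5 554.8 263. ]
 [260.  284.  334.   17.4 547.6 262.5]
 [280.  297.  334.   13.1 540.2 259.8]
 [300.  276.  335.   21.2 532.3 263. ]
 [320.  283.  335.   19.  524.4 261.3]
 [340.  291.  344.   19.8 516.3 257.8]
 [360.  297.  336.   14.8 507.7 257.6]]
{'centre': [314.9, 64.8], 'confidence': 0.89} [619.4 264.7 130. ]
```

Request:
servo_tool(
  deltas=[
    [[0,0,0.004],-0.008,-1],
    [[0,0,0.004],-0.008,0],
    [[0,0,0.004],-0.008,1],
    [[0,0,0.004],-0.008,1],
    [[0,0,0.004],-0.008,1],
    [[0,0,0.004],-0.008,1],
    [[0,0,0.004],-0.008,1],
    [[0,0,0.004],-0.008,1],
  ],
  grip_force=80,
)

```text
t: 5.55
position: [518.4, 258.4, 152.5]
ee_rot: [-3.14, -0.102, -0.001]
wrist_force: [0.0, -0.2, 0.6]
opening: 14.9
grip_force: 78.5
```

Request:
servo_tool(
  deltas=[
    [[0,0,-0.01],0,1],
    [[0,0,-0.025],0,1],
    [[0,0,-0.045],0,1],
    [[0,0,-0.065],0,1],
    [[0,0,-0.085],0,1],
    [[0,0,-0.095],0,1],
    [[0,0,-0.095],0,1],
    [[0,0,-0.095],0,1],
  ],
)

```text
t: 6.35
position: [517.5, 258.0, 246.6]
ee_rot: [3.139, 0.102, -0.002]
wrist_force: [-0.6, 1.0, -4.0]
opening: 15.0
grip_force: 78.1
```

```bash
python3 -c "
from h import *
go([480,2,235],-0.22)"; python3 w.py w4.png upper_socket:210 lower_pintle:50 upper_pintle:135
```

```text
t 6.35 pos [517.5 258.  246.6] yaw 0.0648 -> d(m) [-0.0539, 0.2531, 0.0118] turn 0.2848 rows 6.0 tilt [-0.  0. -1.]
t 6.35 [517.5 258.  246.6] yaw 0.0648
upper_socket [320.3, 56.2] 0.64 [622.8 262.8 210. ]
```

Request:
servo_tool(
  deltas=[
    [[-0.002,0.01,0],0.01,1],
    [[-0.007,0.035,0],0.04,1],
    [[-0.014,0.065,0],0.07,1],
    [[-0.021,0.1,0],0.11,1],
    [[-0.028,0.135,0.004],0.15,1],
    [[-0.036,0.17,0.008],0.19,1],
    [[-0.043,0.205,0.012],0.23,1],
    [[-0.049,0.232,0.012],0.26,1],
    [[-0.053,0.248,0.012],0.28,1],
    [[-0.054,0.253,0.012],0.285,1],
    [[-0.054,0.253,0.012],0.285,1],
    [[-0.054,0.253,0.012],0.285,1],
    [[-0.054,0.253,0.012],0.285,1],
  ],
)

```text
t: 7.85
position: [480.6, 3.2, 235.3]
ee_rot: [-3.123, 0.343, 0.0]
wrist_force: [-0.0, 0.4, -3.6]
opening: 15.2
grip_force: 78.4
```

```bash
python3 w.py w5.png upper_socket:212 lower_pintle:50 upper_pintle:135 stop_pad:145 cupboard:0
```

```text
t 7.85 [480.6   3.2 235.3] yaw -0.2189
upper_socket [320.2, 56.2] 0.77 [580.7 -21.  212. ]
lower_pintle [316.4, 12.6] 0.79 [646.8 -33.9  50. ]
```

View pics/w5.png

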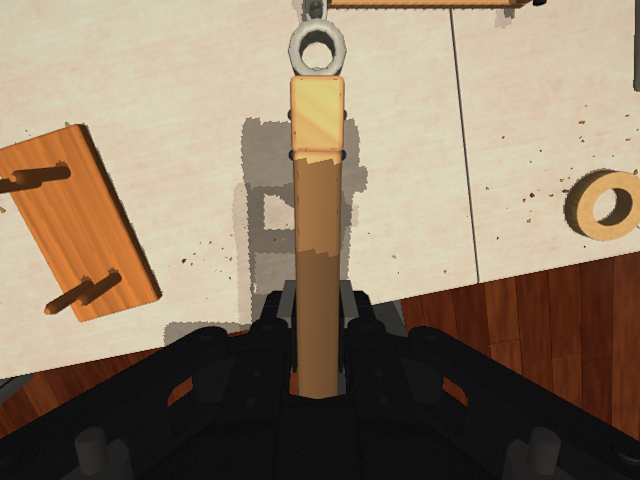

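Ring centre is at (317,49) and the upper pintle and bracket at (316,10). The cupboard's front edge is level in the image, so the door is square to it. Next I lower it and move closer.

Request:
servo_tool(
  deltas=[
    [[0.005,0,0.01],0,1],
    [[0.012,0,0.022],0,1],
    [[0.02,0,0.034],0,1],
    [[0.03,0,0.041],0,1],
    [[0.035,0,0.041],0,1],
    [[0.035,0,0.041],0,1],
    [[0.035,0,0.041],0,1],
    [[0.035,0,0.041],0,1],
  ],
)

```text
t: 8.95
position: [514.6, -5.3, 194.6]
ee_rot: [3.123, -0.345, 0.0]
wrist_force: [-0.7, 0.1, -3.8]
opening: 15.2
grip_force: 78.3
```

```bash
python3 w.py w6.png upper_socket:171 lower_socket:86 lower_pintle:50 upper_pintle:135
python3 - <<'E'
from h import *
i=cv2.imread('pics/w6.png')[0:150,220:420]; cv2.imwrite('pics/w6c.png',cv2.resize(i,None,fx=4,fy=4,interpolation=cv2.INTER_CUBIC))
P={n:vision.camera(n) for n in('scene','side')}
for nm in ['lower_pintle','upper_pintle','lower_socket','upper_socket']:
    rs=[]
    for n in P:
        q=vision.pinpoint(P[n],nm)
        if q: print(nm,n,q[0]['centre'],round(q[0]['confidence'],2)); rs.append(ray(P[n],q[0]['centre']))
    if len(rs)==2: print(*tri(rs))
E
```

```text
t 8.95 [514.6  -5.3 194.6] yaw -0.2201
upper_socket [318.3, 63.1] 0.83 [612.3 -28.3 171. ]
upper_socket [64.7, 268.8] 0.3 [549.9 113.3 171. ]
lower_pintle [313.6, 48.0] 0.92 [646.4 -32.8  50. ]
upper_pintle [312.4, 0.5] 0.91 [647.3 -33.2 135. ]
lower_pintle scene [313.0, 258.9] 0.85
upper_pintle scene [308.9, 227.6] 0.87
lower_socket scene [319.4, 253.1] 0.91
upper_socket scene [310.7, 260.3] 0.72
```

View pics/w6c.png

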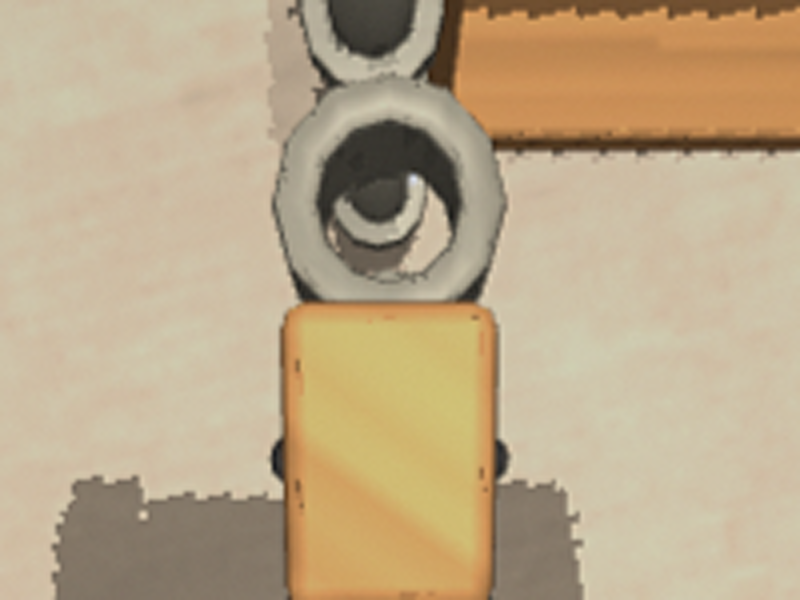

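The crop shows the socket ring centred at (317.5,47.5). The lower pintle shows through it, slightly left of centre at about (314.5,48), and the upper bracket sits just ahead at (313,0). The door therefore needs to move about 2.5 mm towards −tool-y.

Run:
```python
from h import *
s=env.state();p=vision.camera('wrist')
M=R.from_rotvec(s['ee_rot']).as_matrix();f=lambda X:M.T@(X-s['position'])
print(s['position'],yaw(s))
for n,uv,z in [('ring top',(317.5,47.5),188),('hole bottom',(317.3,58),172),('leafend',(317.5,76),222),('lp',(313.6,48),50),('up',(312.4,.5),135),('lp arc',(314.5,48),50)]: print(n,f(atz(p,uv,z,s)))
```

```text
[514.8  -5.3 194.3] -0.22022346559195966
ring top [102.1   0.7   6.3]
hole bottom [102.    0.7  22.3]
leafend [ 86.7   0.7 -27.7]
lp [134.6  -1.9 144.3]
up [135.4  -1.7  59.3]
lp arc [134.6  -1.2 144.3]
```

Request:
servo_tool(
  deltas=[
    [[0.006,-0.001,0],0,1],
    [[0.014,-0.0024,0],0,1],
    [[0.022,-0.0024,0],0,1],
    [[0.03,-0.0024,0],0,1],
    [[0.0335,-0.0024,0],0,1],
    [[0.0335,-0.0024,0],0,1],
    [[0.0335,-0.0024,0],0,1],
    [[0.0335,-0.0024,0],0,1],
  ],
)

```text
t: 10.55
position: [547.5, -10.2, 194.2]
ee_rot: [-3.122, 0.345, 0.001]
wrist_force: [-0.5, 0.1, -4.7]
opening: 14.9
grip_force: 78.4
```

```bash
python3 w.py w7.png upper_socket:171 upper_pintle:135
python3 - <<'E'
from h import *
i=cv2.imread('pics/w7.png')[0:105,247:387]; cv2.imwrite('pics/w7c.png',cv2.resize(i,None,fx=5,fy=5,interpolation=cv2.INTER_CUBIC))
E
```

```text
t 10.55 [547.5 -10.2 194.2] yaw -0.2202
upper_socket [319.7, 62.1] 0.56 [645.2 -33.8 171. ]
upper_pintle [315.7, 74.7] 0.97 [647.  -32.3 135. ]
upper_pintle [615.9, 276.9] 0.49 [ 497.6 -185.3  135. ]
```

View pics/w7c.png

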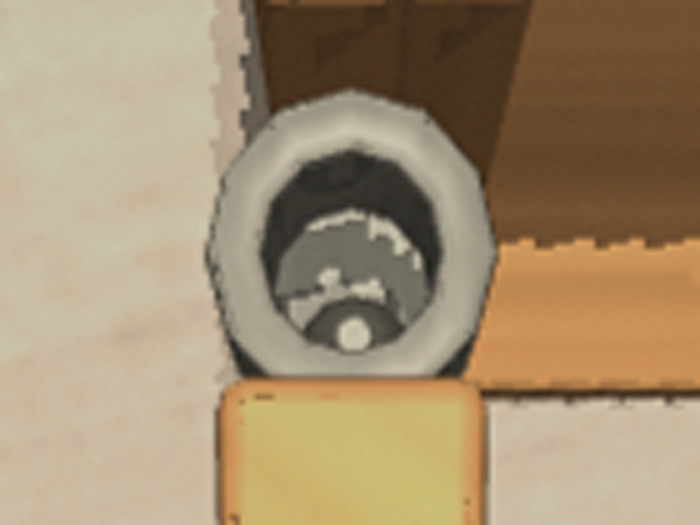

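The pintle tip shows through the ring at (317.6,67) and the ring centre is at (317.4,47.4), so the sideways alignment is right. I'll compute the remaining gap along the door.

Run:
```python
from h import *
s=env.state();p=vision.camera('wrist')
M=R.from_rotvec(s['ee_rot']).as_matrix();f=lambda X:M.T@(X-s['position'])
print(s['position'],yaw(s))
for n,uv,z in [('ring top',(317.4,47.4),188),('hole low mouth',(317.4,59.5),172),('tip',(317.6,67),155)]: print(n,f(atz(p,uv,z,s)))
for z in(172,): print(proj(p,s['position']+M@np.array([102,.7,22]),s))
```

```text
[547.7 -10.2 194.3] -0.22015295168299034
ring top [102.1   0.7   6.3]
hole low mouth [101.4   0.7  22.3]
tip [101.8   0.8  39.3]
[317.3  57.8]
```

Request:
servo_tool(
  deltas=[
    [[0,0,0.006],0,1],
    [[0,0,0.012],0,1],
    [[0,0,0.016],0,1],
    [[0,0,0.02],0,1],
    [[0,0,0.023],0,1],
    [[0,0,0.026],0,1],
    [[0,0,0.026],0,1],
    [[0,0,0.026],0,1],
  ],
)

```text
t: 11.55
position: [548.1, -10.3, 168.3]
ee_rot: [3.123, -0.345, 0.0]
wrist_force: [0.4, 0.2, -3.2]
opening: 15.0
grip_force: 78.4
```

Request:
servo_tool(
  deltas=[
    [[0,0,0.002],0,1],
    [[0,0,0.004],0,1],
    [[0,0,0.006],0,1],
    [[0,0,0.008],0,1],
    [[0,0,0.0095],0,1],
    [[0,0,0.0095],0,1],
    [[0,0,0.0095],0,1],
  ],
)

```text
t: 12.25
position: [548.0, -10.3, 158.8]
ee_rot: [-3.123, 0.345, 0.0]
wrist_force: [0.4, -0.4, -3.7]
opening: 14.8
grip_force: 78.4
```

Request:
servo_tool(
  deltas=[
    [[0,0,0.0007],0,1],
    [[0,0,0.0015],0,1],
    [[0,0,0.002],0,1],
    [[0,0,0.002],0,1],
  ],
)

```text
t: 12.65
position: [548.1, -10.3, 157.2]
ee_rot: [3.122, -0.345, 0.001]
wrist_force: [-0.2, 0.2, -0.6]
opening: 15.3
grip_force: 78.9
```

Request:
servo_tool(
  deltas=[
    [[0,0,0.0005],0,1],
    [[0,0,0.001],0,1],
    [[0,0,0.001],0,1],
  ],
)

```text
t: 12.95
position: [548.0, -10.3, 156.7]
ee_rot: [3.122, -0.345, 0.001]
wrist_force: [-2.9, 1.2, 5.9]
opening: 15.4
grip_force: 79.8
```

```bash
python3 w.py w8.png upper_socket:135 lower_socket:50
```

```text
t 12.95 [548.  -10.3 156.7] yaw -0.2200
upper_socket [320.4, 60.1] 0.77 [646.2 -34.3 135. ]
```

Request:
servo_tool(
  deltas=[
    [[0,0,0],0,0.5],
    [[0,0,0],0,0],
    [[0,0,0],0,-0.6],
    [[0,0,0],0,-1],
    [[0,0,0],0,-1],
    [[0,0,0],0,-1],
    [[0,0,0],0,-1],
    [[0,0,-0.02],0,-1],
    [[0,0,-0.05],0,-1],
    [[0,0,-0.08],0,-1],
    [[0,0,-0.08],0,-1],
    [[0,0,-0.08],0,-1],
    [[0,0,-0.08],0,-1],
  ],
)

```text
t: 14.4
position: [547.1, -10.1, 234.7]
ee_rot: [-3.122, 0.345, 0.004]
wrist_force: [0.0, 0.9, 0.6]
opening: 85.2
grip_force: 0.0
```

```bash
python3 w.py w9.png upper_socket:135 free_edge:102 stop_pad:145 upper_pintle:135
```

```text
t 14.4 [547.1 -10.1 234.7] yaw -0.2202
upper_socket [316.5, 86.9] 0.78 [646.2 -32.6 135. ]
stop_pad [625.5, 67.4] 0.65 [ 615.1 -214.2  145. ]
stop_pad [105.1, 30.5] 0.65 [701.1  80.6 145. ]
upper_pintle [314.3, 86.7] 0.57 [646.6 -31.2 135. ]
```

View pics/w9.png

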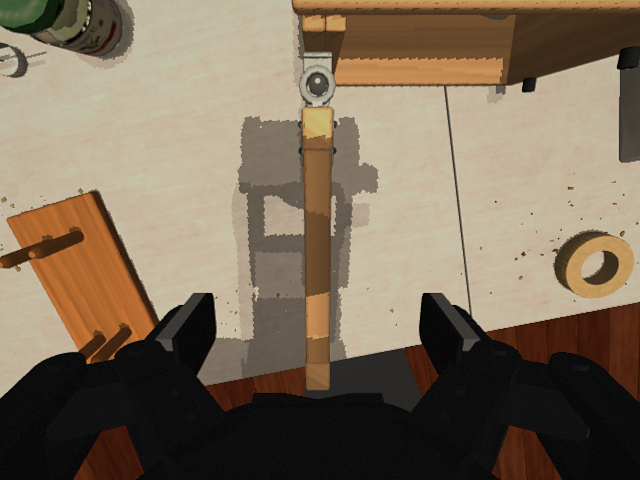

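The picture shows the door hanging on the pintles, leaf straight from (318,85) to (317,388), and the pad at (528,85)/(628,58). Next I plan the push arc on the outer (left) face, with the fingers shut.

Run:
```python
from h import *
H=np.array([647,-33.]);ps=-.22;u=np.array([np.cos(ps),np.sin(ps)]);v=np.array([-u[1],u[0]])
go([*(H-150*u+55*v),165],-.22)
b=H-150*u+55*v
for th in np.linspace(0,90,31):
    t=np.radians(th);e=-u*np.cos(t)-v*np.sin(t);n=v*np.cos(t)-u*np.sin(t);g=11*np.sin(t)+15*np.cos(t)
    X=H+150*e+(8+g)*n; d=X-b
    print('%d [[%.3f, %.3f, 0], 0, 1],'%(th,d@u/1000,-d@v/1000))
```

```text
t 14.65 pos [547.5 -10.2 234.9] yaw -0.2202 -> d(m) [-0.0479, -0.0545, 0.07] turn -0.0002 rows 3.0 tilt [-0.  0. -1.]
0 [[0.000, 0.032, 0], 0, 1],
3 [[-0.001, 0.039, 0], 0, 1],
6 [[-0.002, 0.047, 0], 0, 1],
9 [[-0.002, 0.054, 0], 0, 1],
12 [[-0.002, 0.062, 0], 0, 1],
15 [[-0.001, 0.069, 0], 0, 1],
18 [[-0.001, 0.077, 0], 0, 1],
21 [[0.001, 0.085, 0], 0, 1],
24 [[0.002, 0.092, 0], 0, 1],
27 [[0.004, 0.100, 0], 0, 1],
30 [[0.007, 0.107, 0], 0, 1],
33 [[0.010, 0.114, 0], 0, 1],
36 [[0.013, 0.122, 0], 0, 1],
39 [[0.017, 0.129, 0], 0, 1],
42 [[0.021, 0.136, 0], 0, 1],
45 [[0.025, 0.142, 0], 0, 1],
48 [[0.030, 0.149, 0], 0, 1],
51 [[0.035, 0.155, 0], 0, 1],
54 [[0.041, 0.161, 0], 0, 1],
57 [[0.047, 0.167, 0], 0, 1],
60 [[0.053, 0.172, 0], 0, 1],
63 [[0.060, 0.177, 0], 0, 1],
66 [[0.067, 0.182, 0], 0, 1],
69 [[0.074, 0.187, 0], 0, 1],
72 [[0.082, 0.191, 0], 0, 1],
75 [[0.089, 0.194, 0], 0, 1],
78 [[0.097, 0.197, 0], 0, 1],
81 [[0.106, 0.200, 0], 0, 1],
84 [[0.114, 0.202, 0], 0, 1],
87 [[0.122, 0.204, 0], 0, 1],
90 [[0.131, 0.205, 0], 0, 1],
```

Request:
servo_tool(
  deltas=[
    [[-0.016,-0.018,0],0,0],
    [[-0.034,-0.038,0],0,1],
    [[-0.048,-0.0545,0],0,1],
    [[-0.048,-0.0545,0],0,1],
    [[-0.048,-0.0545,0.02],0,1],
    [[-0.048,-0.0545,0.045],0,1],
    [[-0.048,-0.0545,0.065],0,1],
    [[-0.048,-0.0545,0.07],0,1],
    [[-0.048,-0.0545,0.07],0,1],
    [[-0.048,-0.0545,0.07],0,1],
  ],
)

```text
t: 15.65
position: [514.0, 53.0, 166.4]
ee_rot: [3.122, -0.346, 0.002]
wrist_force: [0.0, -0.1, 0.3]
opening: -0.5
grip_force: 0.0
```

Request:
servo_tool(
  deltas=[
    [[0,0.008,0],0,1],
    [[0,0.016,0],0,1],
    [[0,0.024,0],0,1],
    [[0,0.032,0],0,1],
    [[-0.001,0.039,0],0,1],
    [[-0.002,0.047,0],0,1],
    [[-0.002,0.054,0],0,1],
    [[-0.002,0.062,0],0,1],
    [[-0.001,0.069,0],0,1],
    [[-0.001,0.077,0],0,1],
    [[0.001,0.085,0],0,1],
    [[0.002,0.092,0],0,1],
    [[0.004,0.1,0],0,1],
    [[0.007,0.107,0],0,1],
    [[0.01,0.114,0],0,1],
    [[0.013,0.122,0],0,1],
    [[0.017,0.129,0],0,1],
    [[0.021,0.136,0],0,1],
    [[0.025,0.142,0],0,1],
  ],
)

```text
t: 17.55
position: [506.7, -91.4, 165.8]
ee_rot: [3.123, -0.345, 0.0]
wrist_force: [1.3, 0.5, -0.4]
opening: 0.2
grip_force: 0.1
```

```bash
python3 w.py w10.png upper_socket:135 free_edge:102
```

```text
t 17.55 [506.7 -91.4 165.8] yaw -0.2204
upper_socket [110.1, 8.2] 0.94 [645.5 -33.7 135. ]
free_edge [383.9, 275.2] 0.94 [ 486.8 -129.9  102. ]
```

View pics/w10.png

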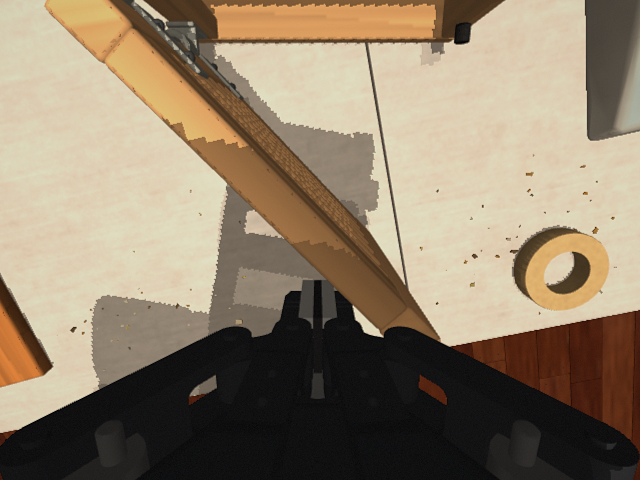

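The door is pushed to about mid-swing, with the fingers against its outer face at (318,290) and the free end near (410,330). I continue the arc.

Request:
servo_tool(
  deltas=[
    [[0.005,0.007,0],0,1],
    [[0.01,0.013,0],0,1],
    [[0.016,0.019,0],0,1],
    [[0.022,0.025,0],0,1],
    [[0.028,0.03,0],0,1],
    [[0.035,0.035,0],0,1],
    [[0.042,0.04,0],0,1],
    [[0.049,0.045,0],0,1],
    [[0.057,0.049,0],0,1],
    [[0.064,0.052,0],0,1],
    [[0.072,0.055,0],0,1],
    [[0.081,0.058,0],0,1],
    [[0.089,0.06,0],0,1],
    [[0.094,0.061,0],0,1],
    [[0.098,0.062,0],0,1],
    [[0.1,0.062,0],0,1],
    [[0.1,0.062,0],0,1],
  ],
)

```text
t: 19.4
position: [590.6, -173.0, 165.7]
ee_rot: [-3.123, 0.345, 0.0]
wrist_force: [-0.5, 0.9, -0.2]
opening: 0.1
grip_force: 0.0
```

```bash
python3 w.py w11.png upper_socket:135 free_edge:102; python3 -c "
from h import *
s=env.state();H=np.array([647,-33.]);ps=-.22;u=np.array([np.cos(ps),np.sin(ps)]);v=np.array([-u[1],u[0]]);d=s['position'][:2]-H;print(d@u,d@v,s['wrist_force'])"
```

```text
t 19.4 [ 590.6 -173.   165.7] yaw -0.2201
upper_socket [22.7, 229.0] 0.84 [648.7 -36.7 135. ]
free_edge [382.4, 227.9] 0.58 [ 600.7 -215.7  102. ]
-24.88292495559218 -148.84921544970004 [ 0.  -0.5 -0.6]
```

Request:
servo_tool(
  deltas=[
    [[0.002,0,0],0,1],
    [[0.004,0,0],0,1],
    [[0.006,0,0],0,1],
    [[0.006,0,0],0,1],
  ],
)

```text
t: 19.95
position: [596.2, -174.3, 165.8]
ee_rot: [-3.123, 0.345, 0.001]
wrist_force: [-0.5, 0.2, 0.8]
opening: 0.4
grip_force: 0.5
```

Request:
servo_tool(
  deltas=[
    [[0.001,0,0],0,1],
    [[0.002,0,0],0,1],
    [[0.003,0,0],0,1],
    [[0.003,0,0],0,1],
  ],
)

```text
t: 20.35
position: [596.4, -174.4, 165.8]
ee_rot: [-3.122, 0.344, 0.011]
wrist_force: [-8.1, 0.5, 4.9]
opening: -0.0
grip_force: 3.8
```

Request:
servo_tool(
  deltas=[
    [[0.003,0,0],0,1],
    [[0.003,0,0],0,1],
    [[0.001,0,0],0,1],
    [[-0.003,0,0],0,1],
    [[-0.015,0,0],0,1],
    [[-0.04,0,0],0,1],
    [[-0.07,0,-0.02],0,1],
    [[-0.1,0,-0.06],0,1],
    [[-0.1,0,-0.06],0,1],
    [[-0.1,0,-0.06],0,1],
    [[-0.1,0,-0.06],0,1],
  ],
)

```text
t: 21.45
position: [502.7, -153.5, 225.4]
ee_rot: [3.122, -0.345, 0.002]
wrist_force: [-0.2, 0.1, 0.1]
opening: -0.4
grip_force: 0.0
```

```bash
python3 w.py w12.png upper_socket:135 free_edge:102
```

```text
t 21.45 [ 502.7 -153.5  225.4] yaw -0.2203
upper_socket [68.7, 61.7] 0.58 [646.7 -34.8 135. ]
free_edge [374.3, 80.7] 0.77 [ 600.7 -216.7  102. ]
```

View pics/w12.png

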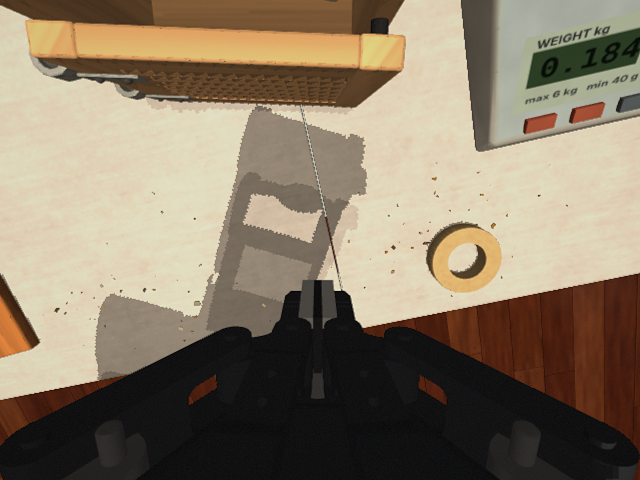

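The door is on the pintles and close to shut, with its top running from (30,58) to (404,70). That is a slight slope, so I'll measure the residual angle.

Run:
```python
from h import *
s=env.state();p=vision.camera('wrist')
im=cv2.cvtColor(p['pixels'],cv2.COLOR_RGB2GRAY).astype(float)
im=cv2.GaussianBlur(im,(3,3),0)
for lo,hi,base,nm in((-18,18,lambda c:20+(c-30)*15/374,'back'),(-18,18,lambda c:58+(c-30)*12/374,'front')):
    P=[]
    for c in range(70,400,15):
        g=np.gradient(im[:,c]);b=int(base(c));a=max(b-14,0);r=a+np.abs(g[a:b+14]).argmax();P.append(atz(p,(c,r),185,s)[:2])
    P=np.array(P);A=np.c_[P[:,1],np.ones(len(P))]
    k=np.ones(len(P),bool)
    for _ in range(4):
        w=np.linalg.lstsq(A[k],P[k,0],rcond=None)[0];res=A@w-P[:,0];k=abs(res)<max(1,1.5*np.median(abs(res)))
    print(nm,'door yaw',-np.arctan(w[0]),k.sum(),np.std(res[k]),'x at y=-120',w[0]*-120+w[1])
```

```text
back door yaw -0.25624899310698723 22 0.25113772963570635 x at y=-120 631.8582847960696
front door yaw -0.25443121533794744 19 0.2131611870715713 x at y=-120 617.2764064530344
```

Run:
```python
from h import *
p=vision.camera('wrist')
def run(f,pos,rv,c0,c1,r0,r1,z):
    s=dict(position=np.array(pos),ee_rot=np.array(rv))
    im=cv2.GaussianBlur(cv2.imread('pics/'+f,0).astype(float),(3,3),0)
    P=[]
    for c in range(c0,c1,5):
        r=r0+np.abs(np.gradient(im[r0:r1,c])).argmax();P.append((c,r))
    W=np.array([atz(p,q,z,s)[:2] for q in P]);w=np.polyfit(W[:,1],W[:,0],1);k=abs(np.polyval(w,W[:,1])-W[:,0])<1
    w=np.polyfit(W[k,1],W[k,0],1);print(f,P[0],P[-1],'yaw',-np.arctan(w[0]),k.sum(),len(k))
def rv(y): return (R.from_euler('z',y)*R.from_rotvec([np.pi,0,0])).as_rotvec()
run('w9.png',[547.1,-10.1,234.7],rv(-.2202),345,500,76,95,0)
run('w10.png',[506.7,-91.4,165.8],rv(-.2204),225,425,34,50,0)
run('w5.png',[480.6,3.2,235.3],rv(-.2189),345,500,2,14,0)
```

```text
w9.png (345, np.int64(86)) (495, np.int64(83)) yaw -0.22045195191037278 29 31
w10.png (225, np.int64(43)) (420, np.int64(42)) yaw -0.21653163404706025 39 40
w5.png (345, np.int64(8)) (495, np.int64(8)) yaw -0.21701753381865355 30 31
```

Request:
servo_tool(
  deltas=[
    [[0.03,0,0.04],0,1],
    [[0.06,0,0.06],0,1],
    [[0.08,0,0.06],0,1],
    [[0.085,0,0.06],0,1],
    [[0.088,0,0.06],0,1],
    [[0.09,0,0.06],0,1],
    [[0.092,0,0.06],0,1],
    [[0.094,0,0.06],0,1],
    [[0.095,0,0.06],0,1],
    [[0.096,0,0.06],0,1],
    [[0.097,0,0.06],0,1],
    [[0.0975,0,0.06],0,1],
    [[0.098,0,0.06],0,1],
    [[0.098,0,0.06],0,1],
    [[0.098,0,0.06],0,1],
  ],
)

```text
t: 23.2
position: [596.4, -174.3, 165.7]
ee_rot: [-3.122, 0.345, 0.004]
wrist_force: [-4.2, 0.4, 3.4]
opening: -0.0
grip_force: 2.3
```

Request:
servo_tool(
  deltas=[
    [[-0.0005,0,0],0,1],
    [[-0.001,0,0],0,1],
    [[-0.0015,0,0],0,1],
    [[-0.002,0,0],0,1],
    [[-0.0025,0,0],0,1],
    [[-0.003,0,0],0,1],
    [[-0.004,0,0],0,1],
    [[-0.005,0,0],0,1],
    [[-0.007,0,0],0,1],
    [[-0.015,0,0],0,1],
    [[-0.03,0,0],0,1],
    [[-0.06,0,-0.02],0,1],
    [[-0.098,0,-0.06],0,1],
    [[-0.098,0,-0.06],0,1],
    [[-0.098,0,-0.06],0,1],
    [[-0.098,0,-0.06],0,1],
  ],
)

```text
t: 24.8
position: [502.2, -153.4, 225.6]
ee_rot: [3.122, -0.346, 0.001]
wrist_force: [0.3, -0.1, -0.7]
opening: -0.1
grip_force: 0.0
```

```bash
cat > m.py <<'E'
from h import *
s=env.state();p=vision.camera('wrist');print(s['t'],s['position'])
im=cv2.GaussianBlur(cv2.cvtColor(p['pixels'],cv2.COLOR_RGB2GRAY).astype(float),(3,3),0)
for base,nm in((lambda c:20+(c-30)*12/374,'back'),(lambda c:57+(c-30)*8/374,'front')):
    P=[]
    for c in range(70,360,10):
        g=np.gradient(im[:,c]);b=int(base(c));a=max(b-14,0);r=a+np.abs(g[a:b+14]).argmax();P.append(atz(p,(c,r),185,s)[:2])
    P=np.array(P);A=np.c_[P[:,1],np.ones(len(P))];k=np.ones(len(P),bool)
    for _ in range(4):
        w=np.linalg.lstsq(A[k],P[k,0],rcond=None)[0];res=A@w-P[:,0];k=abs(res)<max(1,1.5*np.median(abs(res)))
    print(nm,'door yaw',-np.arctan(w[0]),k.sum(),np.std(res[k]))
E
python3 m.py
```

```text
24.8 [ 502.2 -153.4  225.6]
back door yaw -0.2521045254252772 29 0.19781596488137587
front door yaw -0.24861100878120165 29 0.15074681818184665
```

Request:
servo_tool(
  deltas=[
    [[0.03,0,0.04],0,1],
    [[0.06,0,0.06],0,1],
    [[0.08,0,0.06],0,1],
    [[0.088,0,0.06],0,1],
    [[0.092,0,0.06],0,1],
    [[0.095,0,0.06],0,1],
    [[0.098,0,0.06],0,1],
    [[0.1,0,0.06],0,1],
    [[0.102,0,0.06],0,1],
    [[0.103,0,0.06],0,1],
    [[0.103,0,0.06],0,1],
  ],
)

```text
t: 25.95
position: [596.5, -174.2, 165.9]
ee_rot: [-3.121, 0.344, 0.02]
wrist_force: [-10.5, 1.4, 6.2]
opening: 0.4
grip_force: 5.7
```

Run:
```python
from h import *
s=env.state();p=vision.camera('wrist');print(s['t'],s['position'],s['wrist_force'])
save(p,'w13.png')
H=np.array([647,-33.]);ps=-.218;u=np.array([np.cos(ps),np.sin(ps)]);v=np.array([-u[1],u[0]])
im=cv2.GaussianBlur(cv2.cvtColor(p['pixels'],cv2.COLOR_RGB2GRAY).astype(float),(3,3),0)
for off in (-8,8):
  for yw in (0,-.03):
    e=-v*np.cos(yw)+u*np.sin(yw); n=-u  # predicted edge line
    print(off,yw,[proj(p,[*(H+r*e+n*off),185],s).round(1) for r in (40,100,180)])
for c in range(60,400,30):
    g=np.abs(np.gradient(im[130:320,c]));i=np.argsort(-g)[:5];print(c,sorted((130+i).tolist()))
```

```text
25.95 [ 596.5 -174.2  165.9] [-10.5   1.4   6.2]
-8 0 [array([ 10.4, 264.6]), array([178.6, 264.3]), array([402.9, 263.9])]
-8 -0.03 [array([ 11.2, 267.8]), array([179.4, 272.2]), array([401.7, 277.9])]
8 0 [array([ 21.4, 305.2]), array([183.6, 304.9]), array([399.9, 304.5])]
8 -0.03 [array([ 22.1, 308.1]), array([184.4, 312.2]), array([398.8, 317.5])]
60 [221, 224, 225, 226, 262]
90 [219, 220, 235, 262, 263]
120 [134, 135, 297, 298, 299]
150 [209, 244, 297, 298, 299]
180 [244, 296, 297, 298, 299]
210 [297, 298, 301, 302, 303]
240 [134, 135, 244, 297, 298]
270 [141, 142, 243, 244, 297]
300 [147, 148, 296, 317, 318]
330 [154, 155, 243, 318, 319]
360 [160, 161, 295, 296, 297]
390 [219, 220, 296, 297, 298]
```

Request:
servo_tool(
  deltas=[
    [[-0.001,0,0],0,1],
    [[-0.003,0,0],0,1],
    [[-0.006,0,0],0,1],
    [[-0.01,0,0],0,1],
    [[-0.015,0,0],0,1],
    [[-0.02,0,0],0,1],
    [[-0.02,0,0],0,1],
    [[-0.02,0,0],0,1],
  ],
)

```text
t: 26.8
position: [582.8, -171.3, 165.9]
ee_rot: [3.122, -0.345, 0.001]
wrist_force: [-0.1, -0.0, 0.4]
opening: -0.1
grip_force: 0.0
```

Run:
```python
from h import *
s=env.state();p=vision.camera('wrist');print(s['t'],s['position'],yaw(s),s['ee_rot'],s['wrist_force'])
save(p,'w14.png')
H=np.array([647,-33.]);ps=-.218;u=np.array([np.cos(ps),np.sin(ps)]);v=np.array([-u[1],u[0]])
im=cv2.GaussianBlur(cv2.cvtColor(p['pixels'],cv2.COLOR_RGB2GRAY).astype(float),(3,3),0)
for off in (-8,8):
  for yw in (0,-.03):
    e=-v*np.cos(yw)+u*np.sin(yw); n=-u
    print(off,yw,[proj(p,[*(H+r*e-n*off*-1),185],s).round(1) for r in (40,100,180)])
for c in range(60,400,30):
    g=np.abs(np.gradient(im[130:300,c]));i=np.argsort(-g)[:6];print(c,sorted((130+i).tolist()))
```

```text
26.8 [ 582.8 -171.3  165.9] -0.22025878037563398 [ 3.1 -0.3  0. ] [-0.1 -0.   0.4]
-8 0 [array([  0.8, 226. ]), array([174. , 225.6]), array([404.9, 224.9])]
-8 -0.03 [array([  1.6, 229.4]), array([174.9, 233.9]), array([403.7, 239.9])]
8 0 [array([ 12. , 269.4]), array([179.1, 268.9]), array([402. , 268.3])]
8 -0.03 [array([ 12.7, 272.5]), array([179.9, 276.7]), array([400.8, 282.3])]
60 [177, 180, 181, 198, 199, 200]
90 [177, 178, 182, 183, 184, 229]
120 [148, 155, 156, 266, 267, 268]
150 [180, 191, 266, 267, 268, 269]
180 [180, 181, 184, 267, 268, 269]
210 [134, 135, 177, 180, 181, 268]
240 [144, 182, 218, 231, 268, 269]
270 [154, 155, 177, 181, 182, 183]
300 [160, 161, 182, 183, 290, 291]
330 [166, 167, 177, 182, 183, 184]
360 [172, 176, 181, 182, 269, 270]
390 [174, 175, 176, 270, 271, 272]
```

Request:
servo_tool(
  deltas=[
    [[0,0,0],0,1],
    [[0,0,0],0,1],
    [[0,0,0],0,1],
    [[0,0,0],0,1],
    [[0,0,0],0,1],
    [[0,0,0],0,1],
    [[0,0,0],0,1],
    [[0,0,0],0,1],
    [[0,0,0],0,1],
    [[0,0,0],0,1],
  ],
)

```text
t: 27.85
position: [582.7, -171.3, 165.8]
ee_rot: [3.123, -0.345, -0.0]
wrist_force: [0.4, -0.5, -0.2]
opening: 0.2
grip_force: 0.0
```

```bash
cat > q.py <<'E'
from h import *
s=env.state();p=vision.camera('wrist');print(s['t'],s['position'],yaw(s))
im=cv2.GaussianBlur(cv2.cvtColor(p['pixels'],cv2.COLOR_RGB2GRAY).astype(float),(3,3),0)
Q=[(c,250+int(np.abs(np.gradient(im[250:285,c])).argmax())) for c in list(range(110,260,10))+list(range(350,396,5))]
print([q[1] for q in Q]);W=np.array([atz(p,q,185,s)[:2] for q in Q]);k=np.ones(len(Q),bool)
for _ in range(4): w=np.polyfit(W[k,1],W[k,0],1);k=abs(np.polyval(w,W[:,1])-W[:,0])<.8
print('yaw',-np.arctan(w[0]),k.sum())
E
python3 q.py
```

```text
27.85 [ 582.7 -171.3  165.8] -0.22013457570896322
[267, 267, 267, 267, 267, 267, 268, 268, 267, 268, 268, 268, 268, 268, 268, 269, 269, 269, 269, 269, 271, 271, 271, 271, 271]
yaw -0.23446723143644504 25
```

Request:
servo_tool(
  deltas=[
    [[-0.02,0,0],0,1],
    [[-0.05,0,-0.02],0,1],
    [[-0.083,0,-0.06],0,1],
    [[-0.083,0,-0.06],0,1],
    [[-0.083,0,-0.06],0,1],
    [[-0.083,0,-0.06],0,1],
    [[-0.083,0,-0.06],0,1],
  ],
)

```text
t: 28.6
position: [502.1, -153.3, 224.8]
ee_rot: [-3.122, 0.345, 0.002]
wrist_force: [-0.4, -0.8, -1.8]
opening: 0.0
grip_force: 0.0
```

```bash
python3 m.py; python3 -c "
from h import *
print(ticket.sign_off())"
```

```text
28.6 [ 502.1 -153.3  224.8]
back door yaw -0.25022750712240655 29 0.1757658435132153
front door yaw -0.24481938394130265 25 0.1540412637563783
the job is handed in; nothing more can be done
None
```

I hung the door on both pintles, released it while it stood open, and swung it shut; my last measurements put it about 0.02–0.03 rad from fully shut (limit 0.05). I then backed the arm clear and handed the job in at about 29 s; sign-off gave no verdict.

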